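Slide the wax pot to the rest spot of a shielded warming plate

TASK

Slide the small lidded steel pot along the warming plate from the red spot, where it stands, to the blue spot, without lifting or tipping it; its handle must still point out to the front of the plate. Reach in at a slant below the clear splash shield so that nothing strikes the shield, let go of the pot, and leave the other things on the bench where they are.

Things in the scene. Friction and masses are not known exactly. Their poses are not given: they have to be found in the camera images.
- plate: White warming plate with a flat black top, fixed to the bench; 140 mm deep (its x) by 280 mm wide (its y), top 25 mm above the bench. Origin: centre of its underside, on the bench. Its -x side is the front, roughly facing the robot; its z is up. Three painted spots lie side by side along its y, 85 mm apart, on the line x = +12 mm.
- shield_edge (a point): Middle of the lower front edge of the clear shield's level top sheet, 185 mm above the bench and 95 mm in front of the plate's centre. Axes as the plate's. A gripper pointing straight down cannot get at the handle behind this edge; one leaning back toward the plate's front by 32 to 45 degrees from vertical, fingers pointing down and inward, clears it.
- spot_red: Red painted ring, 82 mm across, flat on the plate's top, with a red tongue running to the plate's front rim; the pot starts here. Origin: ring centre on the plate's top. Axes as the plate's.
- spot_yellow: Yellow painted ring, likewise; stays empty, and may be slid across. Which spot is left, middle or right changes. Origin: ring centre on the plate's top.
- spot_blue: Blue painted ring, likewise; the pot must end here. Origin: ring centre on the plate's top. Axes as the plate's.
- shield: Clear splash shield fixed over the plate; origin and axes as the plate's. Its top sheet is level, 5 mm thick (6 mm ribs on top at both ends), 280 mm wide, underside 185 mm above the bench, from 95 mm in front of the plate's centre to 75 mm behind it: it covers the pot and its whole handle. Back closed by a sheet and two posts; front and sides open. Must not be struck.
- pot_base (a point): Centre of the underside of the loose steel pot: 72 mm across (76 mm at the lid rim), 76 mm high with its lid knob, lid fixed on, 0.28 to 0.56 kg. Pot axes: x away from the handle, z up.
- pot_grip (a point): Point to grip on the pot's handle, a level black bar 14 mm wide and 14 mm high along the pot's -x, 56 to 102 mm from the pot's axis (a thinner steel strap joins it to the pot). The point is on the bar's centre line, 87 mm from the pot's axis, 46 mm above its underside and 71 mm above the bench. Axes as the pot's. It lies about 20 mm inward of the shield's front edge.
- petri_dish: Clear dish, 57 mm across, 16 mm high, on the bench to the right of the plate. Origin: centre of its underside. Bystander.
- vial_capped: Small vial with a white cap, 30 mm across, 36 mm high, on the bench in front of the plate. Origin: centre of its underside. Bystander.
- dropper_bottle: Red squeeze bottle with an amber nozzle, 43 mm across, 106 mm high, to the left of the plate. Origin: centre of its underside. Bystander.
- pot: The same pot as a whole; origin and axes as point pot_base.
Not all that is in view belongs to the job. Leave any purple look-alike of the pot alone.

How it is judged (in metres and radians):
At the end, for the whole second after the job is handed in: The pot stands upright, at rest and released on the plate, its centre within 14 mm of the blue spot's centre, its handle pointing out to the front of the plate within 20 degrees (horizontal distance between pot_base and spot_blue below 0.014 m and z of pot_base in the frame of plate below 0.029 m and angle between pot_base's own z axis and vertical below 0.05 rad and x of pot_grip in the frame of plate below -0.06 m and angle between the x axis of pot_base and the x axis of plate, either way round below 0.35 rad and linear speed of pot below 0.01 m/s); the robot touches nothing.
It fails at once if the pot is lifted more than 10 mm off the plate (z of pot_base in the frame of plate above 0.035 m).
It fails at once if the pot is tipped more than 9 degrees (angle between pot_base's own z axis and vertical above 0.157 rad).
It fails at once if the shield is struck or leaned on with more than 4 N (contact force between shield and anything else above 4 N).
It fails at once if the dish, the vial or the dropper bottle is moved more than 25 mm (distance of any of petri_dish, vial_capped, dropper_bottle from where it was at the start of the episode above 0.025 m).
It also fails if it takes over 32 s, if anything falls off the work surface, if the arm or the gripper's body presses on something with over 40 N, if the wrist force passes 120 N, or if a joint passes its speed limit or range.

ROBOT

A 6-joint arm with a two-finger parallel gripper is mounted at the origin on the work surface; the furniture and walls round the work are solid. World frame = base frame: x ahead of the robot, y to its left, z up, the work surface at z = 0. Lengths are in mm, angles in rad, forces in N, time in s.
With the tool pointing down it reaches from about 350 to 725 mm from the base axis. Payload 4.3 kg.
Tool frame: the origin (TCP) lies midway between the tips of the shut fingers; the grasp point (between the pads) lies 19 mm behind it; z points along the fingers, y is the line along which they close (so a half turn about z gives the same grasp; the last joint's range is limited). The gripper opens to 85 mm and grips with 20 to 120 N. Pads are 22 mm wide; open, the fingers measure 114 mm over their backs; the gripper's body (76 mm by 85 mm) begins 54 mm behind the grasp point. The pads swing forward as they close: fully open they stand 13 mm farther back than shut.
Start: joints at [1.158, 0.377, 0.081, 1.274, 0, 1.46], TCP at [171.468, 548.877, 231.329] pointing down, gripper open.
Joint ranges: [-2.72, 2.72], [-0.84, 1.66], [-1.02, 1.22], [-1.77, 2.12], [-1.37, 1.28], [-3.14, 3.14]. Speed limits (rad/s): [2.57, 2.57, 3.14, 3.14, 3.14, 3.14].

INTERFACE

Orientations are given as a unit quaternion [x, y, z, w].
In Python, from cell import ctrl, solver, get_obs, eyes gives the robot as it stands. Calls block until the motion is done:
- ctrl.move_to(position, orientation): joint-space move of the TCP to a pose.
- ctrl.move_straight(position, ori=None, vel=150): straight line of the TCP; ori=None keeps the orientation; vel is the mean speed in mm/s.
- ctrl.set_joints(angles): joint-space move.
- ctrl.set_gripper(opening, force=None): opening from 0.0 (shut) to 1.0 (fully open); force is the grip in N (None keeps the last); returns when the fingers have stopped.
- ctrl.hold(seconds).
- solver.solve_ik(position, orientation): joint angles nearest the present ones, or None.
- get_obs(): the state.
- eyes.camera(name): name is "scene" or "top"; returns (picture, depth): 420x560x3 uint8, red, green, blue; 420x560 float32, mm along the optical axis (not along the pixel's ray), 0 where there is no reading.
- eyes.calibration(name): a dict with "camera_matrix" (3x3 intrinsics, pixels), "k1" (the pictures are not rectified: a ray, as slopes to the right and down, at radius r is drawn at 1 + k1 r^2 times it, then the intrinsics apply), "xyz" and "attitude" of the camera in the world. Camera axes: x right, y up, looking along -z (the intrinsics and any distortion apply to the point x, -y, -z); pixel columns grow to the right and rows downward; lengths in mm; the calibration is good to about 2 mm. A picture is of the moment at which its call begins. calibration takes no time and is no camera call.
A pose or a line that the arm cannot do raises ctrl.IKError and nothing moves.
- ctrl.close_job(): hands the job in; it is judged then, once.
The state is a dict: "time": time; "joint_pos": joint angles; "joint_vel": joint speeds; "joint_torque": joint torques, N m; "eef_pos": TCP position; "ee_rot": TCP orientation; "contact_force": force on the tool from outside, world axes, zero at the start; "ft_torque": the same for the moment, N m; "opening": opening from 0.0 (shut) to 1.0 (fully open); "grasp_force": force on a finger pad.
Only numpy, scipy, OpenCV 4.12 (cv2) and the standard library are available. Lean on these libraries where they do the work, as an engineer would, in place of code of your own. Each camera call takes 0.05 s, during which the arm holds its last target. There are 200 camera calls.

## Working session

There is one attempt and no reset: what is moved stays moved. The work goes in short steps, each a Python script; the robot and the scene stay as the last script left them, time stands still between calls to the robot, and variables do not carry over. Pictures are saved under pics/ and viewed, at most 10 in all, crops included, and the job is handed in when it is done.

```bash
ls; mkdir -p pics; cat > h.py <<'E'
import numpy as np, cv2
from scipy.spatial.transform import Rotation as R
from cell import ctrl, solver, get_obs, eyes
def cal(n):
    c=eyes.calibration(n); a=np.array(c["attitude"],float)
    M=a if a.shape==(3,3) else (R.from_quat(a).as_matrix() if a.size==4 else None)
    return np.array(c["camera_matrix"]),c["k1"],np.array(c["xyz"]),M
def ray(n,u,v):
    K,k1,p,M=cal(n)
    d=np.array([(u-K[0,2])/K[0,0],(v-K[1,2])/K[1,1]]); s=d.copy()
    for _ in range(20): s=d/(1+k1*(s@s))
    return p,M@np.array([s[0],-s[1],-1.0])
def at_z(n,u,v,z):
    p,d=ray(n,u,v); return p+d*(z-p[2])/d[2]
def at_d(n,u,v,dep):
    p,d=ray(n,u,v); return p+d*dep
E
python3 - <<'E'
from h import *
for n in("scene","top"):
    im,d=eyes.camera(n); cv2.imwrite(f"pics/{n}.png",im[:,:,::-1]); np.save(n,d); print(eyes.calibration(n))
print(get_obs())
E
```

```text
pics
{'camera_matrix': array([[517.22725366,   0.        , 278.46523811],
       [  0.        , 517.22725366, 209.4897552 ],
       [  0.        ,   0.        ,   1.        ]]), 'k1': -0.025736318767880975, 'xyz': array([-227.54371199, -164.20286791,  819.9874198 ]), 'attitude': array([ 0.38280971, -0.19842704, -0.39472688,  0.81134094])}
{'camera_matrix': array([[511.77849699,   0.        , 280.5526893 ],
       [  0.        , 511.77849699, 210.43515395],
       [  0.        ,   0.        ,   1.        ]]), 'k1': -0.10341448966856572, 'xyz': array([-282.92588974,  175.54836389, 1094.18359956]), 'attitude': array([ 0.2599382 , -0.20942201, -0.59130353,  0.73412171])}
{'time': 0.1, 'joint_pos': array([1.15772756e+00, 3.77975513e-01, 7.97673523e-02, 1.27437120e+00,
       1.49114963e-06, 1.46048970e+00]), 'joint_vel': array([-0.00020813, -0.00051954,  0.00081085,  0.00147327,  0.00068144,
       -0.00022957]), 'joint_torque': array([ 8.81819597e-04, -4.64696002e+01,  2.70581585e+01,  1.20209868e-02,
       -1.44806177e-04,  2.09436070e-05]), 'eef_pos': array([171.20713487, 548.32070856, 230.46559976]), 'ee_rot': array([ 1.50803492e-01,  9.88563358e-01, -8.60973467e-04, -2.31365930e-04]), 'contact_force': array([ 0.08288451, -0.12626081,  0.86277802]), 'ft_torque': array([-0.03369555,  0.03201768,  0.03770109]), 'grasp_force': 0.0, 'opening': 1.0013490037725687}
```

View pics/scene.png

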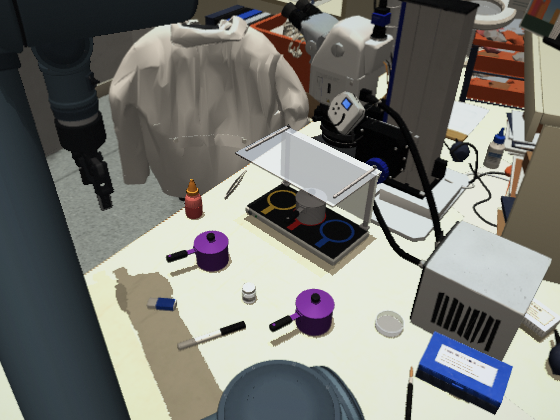

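View pics/top.png

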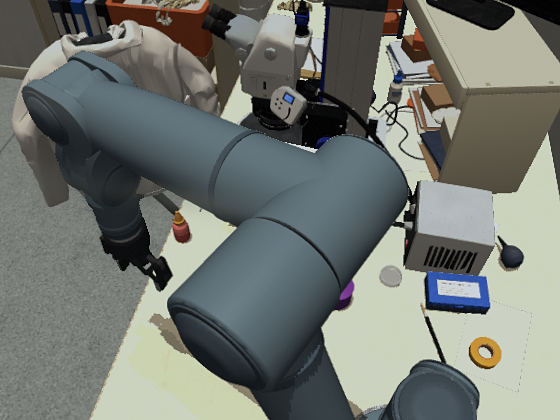

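The scene view shows the plate at about (308,222). Yellow is the left ring (282,200), the steel pot stands under the shield on the red middle spot (312,205), and blue is the right ring (338,233). The purple look-alikes are at (210,250) and (314,312). In the top view the arm blocks the plate. Three pot-like things are in view, and only the steel one on red fits, so I'll enlarge it to confirm.

```bash
python3 - <<'E'
import cv2
im=cv2.imread("pics/scene.png")[120:270,230:390]
cv2.imwrite("pics/crop1.png",cv2.resize(im,None,fx=5,fy=4*1.0 if 0 else 4,interpolation=cv2.INTER_CUBIC) if 0 else cv2.resize(im,(640,600),interpolation=cv2.INTER_CUBIC))
E
```

```text
(no output)
```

View pics/crop1.png

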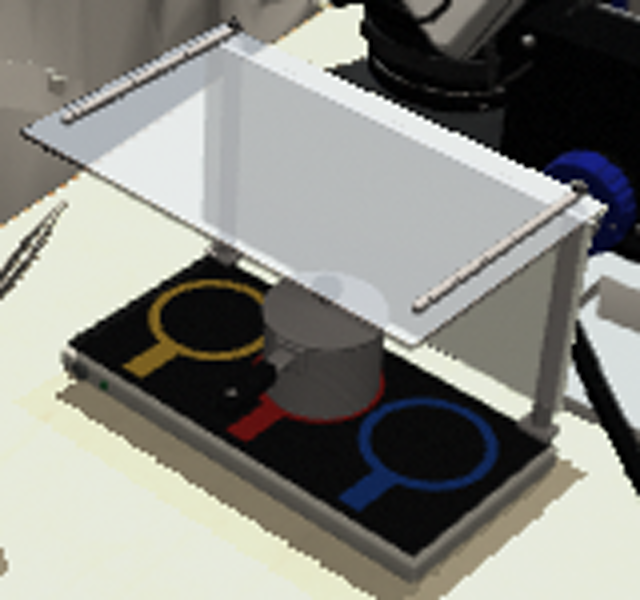

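The crop confirms the steel pot on the red ring, with its black handle pointing to the front at crop (235,390). Blue centre is at crop (428,444) and yellow at (213,320). The top sheet's front edge runs from (22,132) to (413,347).

```bash
python3 - <<'E'
from h import *
D=np.load("scene.npy")
f=lambda x,y:((x+.5)/4-.5+230,(y+.5)/4-.5+120)
P={}
for k,(x,y,z) in dict(yel=(213,320,25),blu=(428,444,25),FL=(68,348,25),FR=(413,556,25),BR=(553,452,25),BL=(212,258,25),sL=(22,132,185),sR=(413,347,185)).items():
    u,v=f(x,y); P[k]=at_z("scene",u,v,z)[:2]; d=D[round(v),round(u)]; print(k,P[k].round(1), at_d("scene",u,v,d).round(1))
ax=P['yel']-P['blu']; print("spacing",np.linalg.norm(ax),"yaw",np.arctan2(-ax[0],ax[1]), "red",(P['yel']+P['blu'])/2)
s=P['sL']-P['sR'];print("shield",np.linalg.norm(s),np.arctan2(-s[0],s[1]))
for a,b in(("FL","FR"),("BL","BR"),("BL","FL"),("BR","FR")):
    s=P[a]-P[b];print(a,b,np.linalg.norm(s),np.arctan2(-s[0],s[1]))
# pot cloud: heights by depth
yaw=np.arctan2(-ax[0],ax[1]);c,s_=np.cos(yaw),np.sin(yaw)
red=(P['yel']+P['blu'])/2; cen=red-12*np.array([c,s_])
pts=[]
for v in range(160,260):
    for u in range(230,390):
        if D[v,u]>0:
            p=at_d("scene",u,v,D[v,u]); q=p[:2]-cen; pts.append((c*q[0]+s_*q[1],-s_*q[0]+c*q[1],p[2],u,v))
pts=np.array(pts);np.save("pts",pts)
m=(abs(pts[:,1])<70)&(pts[:,2]>45)&(pts[:,2]<150)&(pts[:,0]>-120)&(pts[:,0]<70)
for p in pts[m][::6]: print(p.round(0).astype(int).tolist(),end=" ")
E
```

```text
yel [600.6 439.1] [599.3 438.1  26.3]
blu [585.6 270. ] [584.3 269.3  26.3]
FL [522.  491.4] [528.5 497.1  18.1]
FR [501.5 226. ] [506.6 228.7  19.4]
BR [625.6 209.1] [635.  213.3  16.2]
BL [652.6 479.4] [653.6 480.1  24.1]
sL [503.8 506. ] [499.5 502.1 188.7]
sR [478.9 227.7] [476.9 226.6 186.8]
spacing 169.7585977795123 yaw -0.08801524782448024 red [593.10644471 354.5403468 ]
shield 279.3949257575359 -0.08927746956249766
FL FR 266.26410281206927 -0.07731388570154972
BL BR 271.6273837060239 -0.09974753195933173
BL FL 131.14262522703024 -1.6626110146561368
BR FR 125.24268629866036 -1.7056026371544584Traceback (most recent call last):
  File "<stdin>", line 18, in <module>
  File "h.py", line 16, in at_d
    p,d=ray(n,u,v); return p+d*dep
        ~~~^^^^^^^
  File "h.py", line 9, in ray
    K,k1,p,M=cal(n)
             ~~~^^^
  File "h.py", line 5, in cal
    c=eyes.calibration(n); a=np.array(c["attitude"],float)
ValueError: time passes only in moves, steps and waits
```

```bash
sed -i 's/^def cal/from functools import lru_cache\n@lru_cache\ndef cal/' h.py; python3 - <<'E'
from h import *
D=np.load("scene.npy"); im=cv2.imread("pics/scene.png")
yaw=-.0885;c,s=np.cos(yaw),np.sin(yaw); red=np.array([593.1,354.5])
pts=[]
for v in range(180,240):
    for u in range(270,335):
        if D[v,u]>0:
            p=at_d("scene",u,v,D[v,u]); q=p[:2]-red; pts.append((c*q[0]+s*q[1],-s*q[0]+c*q[1],p[2],u,v,im[v,u].max()))
p=np.array(pts)
m=(abs(p[:,1])<60)&(p[:,2]>40)&(p[:,2]<130)&(p[:,0]>-130)&(p[:,0]<60); p=p[m]
h=p[(p[:,0]<-50)]; print(len(h)); print(h[:80].round(0).astype(int).tolist())
b=p[(p[:,0]>-42)&(p[:,2]>45)&(p[:,2]<75)]
from scipy.optimize import least_squares
r=least_squares(lambda x:np.hypot(b[:,0]-x[0],b[:,1]-x[1])-36,[0,0],loss='soft_l1'); print("pot centre rel red",r.x,len(b),np.median(abs(r.fun)))
hh=h[(h[:,2]>60)]; print(np.polyfit(hh[:,0],hh[:,1],1),hh[:,:3].min(0),hh[:,:3].max(0))
E
```

```text
124
[[-62, -4, 77, 294, 210, 45], [-60, -5, 77, 295, 210, 12], [-59, -7, 78, 296, 210, 26], [-54, -7, 75, 297, 210, 64], [-66, -5, 78, 293, 211, 26], [-63, -5, 76, 294, 211, 11], [-65, -10, 80, 295, 211, 10], [-61, -9, 77, 296, 211, 10], [-57, -9, 75, 297, 211, 10], [-59, -14, 79, 298, 211, 30], [-50, -9, 71, 299, 211, 91], [-52, -14, 75, 300, 211, 93], [-69, -4, 76, 292, 212, 9], [-70, -8, 78, 293, 212, 9], [-68, -9, 78, 294, 212, 9], [-65, -10, 77, 295, 212, 9], [-64, -11, 77, 296, 212, 9], [-64, -15, 79, 297, 212, 10], [-60, -14, 77, 298, 212, 15], [-54, -12, 72, 299, 212, 71], [-50, -12, 70, 300, 212, 58], [-75, -6, 78, 291, 213, 10], [-71, -6, 75, 292, 213, 11], [-71, -9, 77, 293, 213, 9], [-69, -10, 77, 294, 213, 10], [-68, -12, 77, 295, 213, 10], [-66, -13, 76, 296, 213, 10], [-63, -14, 75, 297, 213, 10], [-60, -15, 74, 298, 213, 8], [-54, -12, 69, 299, 213, 49], [-75, -3, 73, 290, 214, 9], [-79, -10, 79, 291, 214, 9], [-74, -9, 76, 292, 214, 11], [-73, -11, 76, 293, 214, 11], [-74, -14, 79, 294, 214, 10], [-70, -14, 76, 295, 214, 9], [-68, -16, 76, 296, 214, 9], [-63, -14, 72
[... 727 characters left out ...]
 76, 288, 217, 66], [-88, -11, 76, 289, 217, 11], [-87, -14, 77, 290, 217, 11], [-84, -14, 76, 291, 217, 10], [-81, -15, 75, 292, 217, 11], [-76, -14, 71, 293, 217, 9], [-75, -16, 71, 294, 217, 7], [-71, -16, 69, 295, 217, 7], [-69, -17, 68, 296, 217, 19], [-96, -7, 76, 285, 218, 11], [-93, -7, 74, 286, 218, 37], [-94, -11, 77, 287, 218, 80], [-92, -12, 77, 288, 218, 85], [-89, -13, 76, 289, 218, 26], [-88, -15, 76, 290, 218, 9], [-87, -17, 76, 291, 218, 11], [-85, -18, 76, 292, 218, 9], [-78, -16, 70, 293, 218, 7]]
pot centre rel red [ 0.66504496 -1.23455576] 258 1.0314184742293087
[ 0.0533318  -8.26108397] [-102.50958008  -18.84393611   63.42187951] [-50.32295992  -3.48975747  80.40805894]
```

```bash
cat >> h.py <<'E'
YAW=-.0885; RED=np.array([593.1,354.5]); BLUE=np.array([585.6,270.0]); POT0=0.10; TILT=np.radians(42)
def pose(centre,yaw,back=0.,sgn=1,up=0.,tilt=TILT):
    """TCP pose gripping the pot handle, pot axis at centre with yaw; back = retreat along tool axis"""
    x=np.array([np.cos(yaw),np.sin(yaw),0]); y=np.array([-x[1],x[0],0]); Z=np.array([0,0,1.])
    z=np.sin(tilt)*x-np.cos(tilt)*Z
    g=np.r_[centre,71+up]-87*x
    yy=sgn*y; M=np.column_stack([np.cross(yy,z),yy,z])
    return g+z*(19-back), R.from_matrix(M).as_quat()
E
python3 - <<'E'
from h import *
print({k:at_z("scene",*uv,z)[:2].round() for k,(uv,z) in dict(purpL=((211,237),76),purpLh=((168,257),46),purpR=((315,297),76),vial=((249,287),36),drop=((193,181),106),dish=((390,322),16)).items()})
c,s=np.cos(YAW),np.sin(YAW); pc=RED+np.array([c*.7+s*1.2,s*.7-c*1.2]); print(pc)
for t in (35,38,42,45):
  for sg in(1,-1):
    print(t,sg)
    for nm,a in dict(pre=(pc,YAW+POT0,140),g=(pc,YAW+POT0,0),b=(BLUE,YAW,0),bo=(BLUE,YAW,140)).items():
        p,q=pose(*a,sgn=sg,tilt=np.radians(t)); j=solver.solve_ik(p,q); print(nm,p.round(),None if j is None else np.round(j,2))
print(get_obs()["time"])
E
```

```text
{'purpL': array([347., 441.]), 'purpLh': array([266., 493.]), 'purpR': array([346., 171.]), 'vial': array([315., 309.]), 'drop': array([440., 585.]), 'dish': array([430.,  46.])}
[593.69119908 353.24282712]
35 1
pre [437. 351. 170.] [ 0.79  0.08 -0.67  0.36 -0.41  0.68]
g [518. 352.  55.] [ 0.67  0.34 -0.72  0.01 -0.36  0.57]
b [510. 277.  55.] [ 0.58  0.27 -0.83 -0.03 -0.36  0.57]
bo [430. 284. 170.] [ 0.71 -0.01 -0.76  0.36 -0.42  0.7 ]
35 -1
pre [437. 351. 170.] [ 0.79  0.08 -0.67  0.36 -0.41 -2.47]
g [518. 352.  55.] [ 0.67  0.34 -0.72  0.01 -0.36 -2.58]
b [510. 277.  55.] [ 0.58  0.27 -0.83 -0.03 -0.36 -2.57]
bo [430. 284. 170.] [ 0.71 -0.01 -0.76  0.36 -0.42 -2.44]
38 1
pre [432. 351. 166.] [ 0.82  0.07 -0.73  0.28 -0.46  0.69]
g [518. 352.  56.] [ 0.69  0.34 -0.77 -0.08 -0.4   0.56]
b [511. 277.  56.] [ 0.6   0.27 -0.88 -0.12 -0.4   0.57]
bo [425. 284. 166.] [ 0.74 -0.02 -0.81  0.29 -0.47  0.71]
38 -1
pre [432. 351. 166.] [ 0.82  0.07 -0.73  0.28 -0.46 -2.45]
g [518. 352.  56.] [ 0.69  0.34 -0.77 -0.08 -0.4  -2.58]
b [511. 277.  56.] [ 0.6   0.27 -0.88 -0.12 -0.4  -2.57]
bo [4
[... 302 characters left out ...]
6. 351. 161.] [ 0.86  0.07 -0.8   0.16 -0.53 -2.44]
g [519. 352.  57.] [ 0.71  0.35 -0.83 -0.21 -0.44 -2.59]
b [512. 277.  57.] [ 0.62  0.29 -0.93 -0.25 -0.45 -2.57]
bo [418. 285. 161.] [ 0.79 -0.02 -0.89  0.18 -0.54 -2.41]
45 1
pre [421. 351. 157.] [ 0.89  0.07 -0.86  0.07 -0.58  0.71]
g [520. 352.  58.] [ 0.72  0.36 -0.87 -0.31 -0.48  0.55]
b [512. 277.  58.] [ 0.64  0.3  -0.98 -0.35 -0.49  0.56]
bo [414. 285. 157.] [ 0.83 -0.01 -0.94  0.09 -0.59  0.74]
45 -1
pre [421. 351. 157.] [ 0.89  0.07 -0.86  0.07 -0.58 -2.44]
g [520. 352.  58.] [ 0.72  0.36 -0.87 -0.31 -0.48 -2.59]
b [512. 277.  58.] [ 0.64  0.3  -0.98 -0.35 -0.49 -2.58]
bo [414. 285. 157.] [ 0.83 -0.01 -0.94  0.09 -0.59 -2.4 ]
0.1
```

```bash
sed -i 's/radians(42)/radians(40)/' h.py; python3 - <<'E'
from h import *
pc=np.array([593.7,353.2])
p,q=pose(pc,YAW+POT0,140); ctrl.move_to(p,q); ctrl.set_gripper(0.65,force=60)
o=get_obs(); print(o["time"],p.round(1),o["eef_pos"].round(1),q.round(3),o["ee_rot"].round(3),o["opening"])
a=[]
for n in("scene","top"):
    im,d=eyes.camera(n); cv2.imwrite(f"pics/{n}2.png",im[:,:,::-1]); np.save(n+"2",d); a.append(im[:,:,::-1])
cv2.imwrite("pics/both2.png",cv2.resize(np.hstack(a)[80:330],(800,int(250*800/1120)*1)))
E
```

```text
1.7333 [428.9 351.3 163.7] [429.  351.7 163.8] [-0.005  0.94   0.002  0.342] [-0.006  0.94   0.002  0.342] 0.6467960794030482
```

View pics/both2.png

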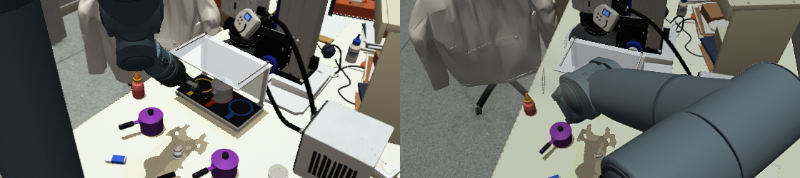

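The gripper now points in at a slant in front of the plate. In the scene half its tip is near (190,82), and the plate in the top view is hidden by the arm. I'll go in partway and look closely at how it lines up with the handle.

```bash
python3 - <<'E'
from h import *
pc=np.array([593.7,353.2])
p,q=pose(pc,YAW+POT0,40); ctrl.move_straight(p,q,vel=120)
o=get_obs(); print(o["time"],p.round(1),o["eef_pos"].round(1),o["contact_force"].round(1))
im,d=eyes.camera("scene"); np.save("scene3",d)
cv2.imwrite("pics/s3.png",cv2.resize(im[120:270,230:390,::-1],(640,600),interpolation=cv2.INTER_CUBIC))
E
```

```text
2.8167 [493.2 352.   87.1] [493.1 352.2  87.5] [-0.1 -0.3  0.1]
```

View pics/s3.png

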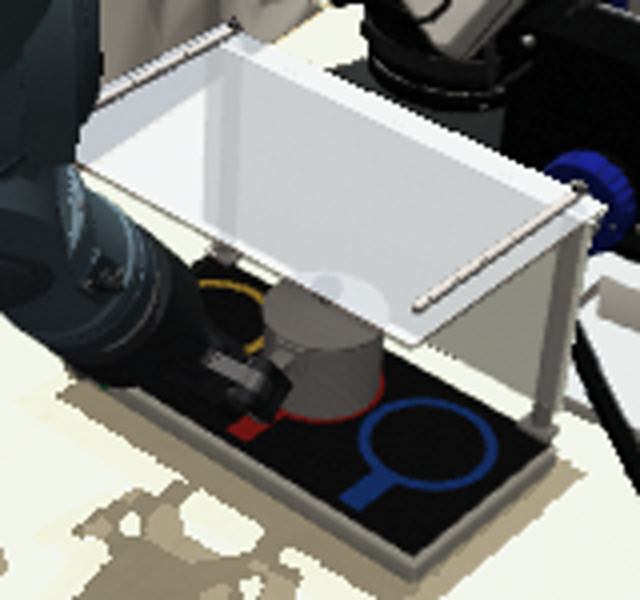

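The fingers straddle the handle at crop (250,385), clear of the pot. The wrist overlaps the shield's left part in the image, so I'll check its clearance from the depth before going in.

```bash
python3 - <<'E'
from h import *
D=np.load("scene3.npy");D0=np.load("scene.npy")
c,s=np.cos(YAW),np.sin(YAW); cen=RED-12*np.array([c,s]); P=[]
for v in range(60,260):
    for u in range(180,330):
        if D[v,u]>0 and D[v,u]<D0[v,u]-15:
            p=at_d("scene",u,v,D[v,u]); q=p[:2]-cen; P.append((c*q[0]+s*q[1],-s*q[0]+c*q[1],p[2],u,v))
P=np.array(P); mv=np.array([40*np.sin(TILT),0,-40*np.cos(TILT)])
P[:,:3]+=mv
for z0 in range(30,420,20):
    m=P[(P[:,2]>=z0)&(P[:,2]<z0+20)]
    if len(m): print(z0,len(m),"max x",np.sort(m[:,0])[-3:].round(),"y",m[:,1].min().round(),m[:,1].max().round())
E
```

```text
30 1 max x [-144.] y 236.0 236.0
50 5 max x [-83. -82. -76.] y -51.0 235.0
70 13 max x [442. 472. 491.] y -72.0 527.0
90 80 max x [-85. -85. -83.] y -83.0 -37.0
110 114 max x [-90. -90. 425.] y -89.0 488.0
130 246 max x [-101. -101. -101.] y -88.0 -24.0
150 191 max x [-128. -127. -124.] y -61.0 -20.0
170 253 max x [-122. -122. -119.] y -62.0 -28.0
190 284 max x [-131. -131. -128.] y -64.0 -19.0
210 243 max x [-144. -144. -143.] y -68.0 -27.0
230 246 max x [-165. -162. -161.] y -78.0 -24.0
250 290 max x [-186. -185. -183.] y -84.0 -26.0
270 468 max x [-206. -205. -204.] y -92.0 -30.0
290 345 max x [-258. -258. -255.] y -100.0 -41.0
310 395 max x [-253. -251. -251.] y -105.0 -27.0
330 423 max x [-270. -269. -265.] y -103.0 -38.0
350 142 max x [-284. -283. -283.] y -100.0 -61.0
370 263 max x [-293. -289. -288.] y -149.0 -81.0
390 472 max x [-282. -281. -281.] y -159.0 -70.0
410 673 max x [-279. -277. -276.] y -167.0 -100.0
```

Horizontal clearance to the edge will be about 20 mm, which is enough. I'll go in, grip, and slide.

```bash
python3 - <<'E'
from h import *
pc=np.array([593.7,353.2])
def st(t):
    o=get_obs(); print(t,round(o["time"],2),o["eef_pos"].round(1),o["contact_force"].round(1),o["ft_torque"].round(2),round(o["opening"],3),round(float(o["grasp_force"]),1))
p,q=pose(pc,YAW+POT0,0); ctrl.move_straight(p,q,vel=80); st("in")
ctrl.set_gripper(0.0,force=50); st("grip")
im,d=eyes.camera("scene"); np.save("scene4",d)
cv2.imwrite("pics/s4.png",cv2.resize(im[120:270,230:390,::-1],(640,600),interpolation=cv2.INTER_CUBIC))
E
```

```text
in 3.52 [518.8 352.2  56.3] [ 0.   0.5 -0.5] [-0.01  0.58  0.  ] 0.651 0.0
grip 3.97 [519.  352.8  57. ] [-1.8 -0.   2.3] [ 0.09  0.48 -0.  ] 0.153 51.8
```

View pics/s4.png

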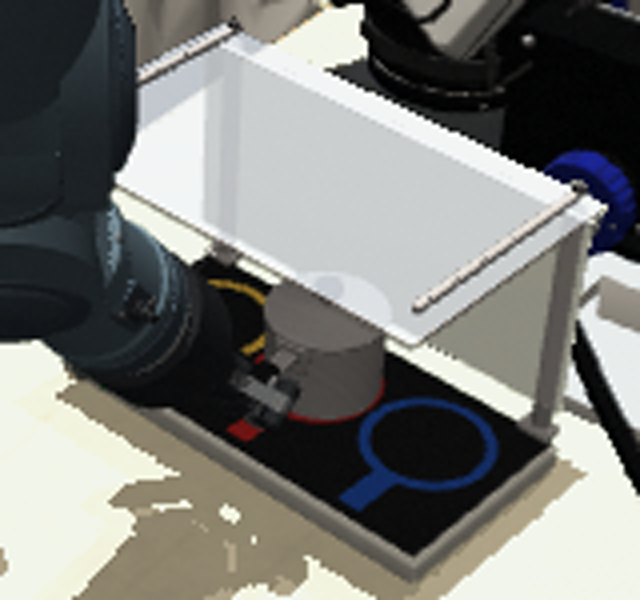

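The opening of 0.153 (13 mm) with a 52 N grip means the handle is held, at crop (265,395). Sliding now.

```bash
cat > slide.py <<'E'
from h import *
def st(t):
    o=get_obs(); print(t,round(o["time"],2),o["eef_pos"].round(1),o["contact_force"].round(1),o["ft_torque"].round(2),round(o["opening"],3),round(float(o["grasp_force"]),1))
pc=np.array([593.7,353.2])
for f in(.25,.5,.75,1):
    p,q=pose(pc+(BLUE-pc)*f,YAW+POT0*(1-f),0); ctrl.move_straight(p,q,vel=45); st(f)
im,d=eyes.camera("scene"); np.save("scene5",d)
cv2.imwrite("pics/s5full.png",im[:,:,::-1])
cv2.imwrite("pics/s5.png",cv2.resize(im[120:270,230:390,::-1],(640,600),interpolation=cv2.INTER_CUBIC))
E
python3 slide.py
```

```text
0.25 4.59 [517.2 332.8  56.8] [-1.6  0.7  5.2] [0.09 0.11 0.08] 0.154 51.9
0.5 5.17 [515.1 313.9  56.8] [-0.1  1.6  6. ] [ 0.26 -0.08  0.26] 0.154 52.0
0.75 5.74 [513.1 294.7  56.7] [-0.5  1.7  6. ] [ 0.39 -0.28  0.4 ] 0.158 52.0
1 6.32 [511.2 275.6  56.7] [-0.2  3.1  6.3] [ 0.53 -0.39  0.51] 0.15 52.0
```

View pics/s5.png

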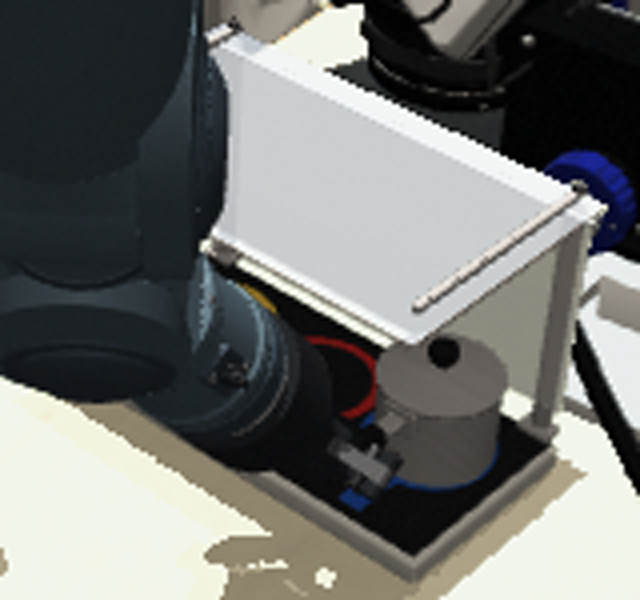

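The pot stands over the blue ring. Its knob is at crop (444,352), and thin blue slivers show at front and right. I'll measure its centre by depth.

```bash
cat > fit.py <<'E'
from h import *
from scipy.optimize import least_squares
def fit(D):
    c,s=np.cos(YAW),np.sin(YAW); P=[]
    for v in range(195,255):
        for u in range(300,365):
            if D[v,u]>0:
                p=at_d("scene",u,v,D[v,u]); q=p[:2]-BLUE; P.append((c*q[0]+s*q[1],-s*q[0]+c*q[1],p[2]))
    P=np.array(P); b=P[(P[:,0]>-42)&(P[:,0]<60)&(abs(P[:,1])<60)&(P[:,2]>42)&(P[:,2]<75)]
    r=least_squares(lambda x:np.hypot(b[:,0]-x[0],b[:,1]-x[1])-36,[0,0],loss='soft_l1'); print("pot rel blue",r.x.round(1),len(b),np.median(abs(r.fun)).round(2))
    l=P[(np.hypot(P[:,0],P[:,1])<60)&(P[:,2]>84)&(P[:,2]<97)&(P[:,0]>-45)]; print("lid",len(l),((l.min(0)+l.max(0))/2).round(1),l.min(0).round(),l.max(0).round(), "knob px", at_z("scene",230+444/4,120+350/4,99)[:2]-BLUE)
E
python3 -c "
from fit import *
fit(np.load('scene5.npy'))"
```

```text
pot rel blue [ 3.6 -4.1] 418 2.68
lid 241 [ 9.4 -4.9 90.5] [-34. -35.  84.] [53. 25. 97.] knob px [-2.9819112  -5.61961375]
```

```bash
cat > fit2.py <<'E'
from h import *
from scipy.optimize import least_squares
def fit(D,org):
    c,s=np.cos(YAW),np.sin(YAW); P=[]
    for v in range(175,255):
        for u in range(285,365):
            if D[v,u]>0:
                p=at_d("scene",u,v,D[v,u]); q=p[:2]-org; P.append((c*q[0]+s*q[1],-s*q[0]+c*q[1],p[2]))
    P=np.array(P); b=P[(np.hypot(P[:,0],P[:,1]+3)<46)&(P[:,2]>35)&(P[:,2]<76)&(P[:,0]<20)]
    for zlo,zhi in((35,76),(35,55),(55,76)):
        k=b[(b[:,2]>zlo)&(b[:,2]<zhi)]
        r=least_squares(lambda x:np.hypot(k[:,0]-x[0],k[:,1]-x[1])-36,[0,0],loss='cauchy',f_scale=1.); print("pot",r.x.round(1),len(k),np.median(abs(r.fun)).round(2))
    kn=P[(P[:,2]>94)&(P[:,2]<106)&(np.hypot(P[:,0],P[:,1])<25)]
    print("knob",len(kn),np.median(kn,0).round(1) if len(kn) else "")
E
python3 -c "
from fit2 import *
fit(np.load('scene.npy'),RED);fit(np.load('scene4.npy'),RED);fit(np.load('scene5.npy'),BLUE)"
```

```text
pot [ 1.  -1.4] 354 1.01
pot [ 1.3 -1.4] 168 0.99
pot [ 0.7 -1.4] 186 1.13
knob 0 
pot [ 1.4 -2.4] 333 1.01
pot [ 1.8 -2.5] 150 1.07
pot [ 1.1 -2.3] 183 1.09
knob 0 
pot [ 0.6 -2.4] 367 1.04
pot [ 1.1 -2.4] 171 0.88
pot [ 0.1 -2.2] 196 1.06
knob 45 [-3.4 -4.4 99.7]
```

The pot is about 2.5 mm from blue, well within 14 mm. I'll release, back out along the tool axis, and check.

```bash
python3 - <<'E'
from fit2 import *
def st(t):
    o=get_obs(); print(t,round(o["time"],2),o["eef_pos"].round(1),o["contact_force"].round(1),round(o["opening"],3),round(float(o["grasp_force"]),1))
ctrl.set_gripper(0.6); st("open")
p,q=pose(BLUE,YAW,150); ctrl.move_straight(p,q,vel=90); st("out")
ctrl.hold(.5)
im,d=eyes.camera("scene"); fit(d,BLUE)
cv2.imwrite("pics/s6.png",cv2.resize(im[100:310,160:440,::-1],(800,600),interpolation=cv2.INTER_CUBIC))
E
```

```text
open 6.82 [510.4 275.8  55.7] [ 0.3  0.6 -0. ] 0.597 0.0
out 8.63 [415.  284.9 170.9] [-1.  -0.5 -0.2] 0.598 0.0
pot [ 0.7 -2.7] 379 0.96
pot [ 1.1 -2.6] 180 0.92
pot [ 0.3 -2.7] 199 0.92
knob 44 [-2.  -4.5 98.9]
```

View pics/s6.png

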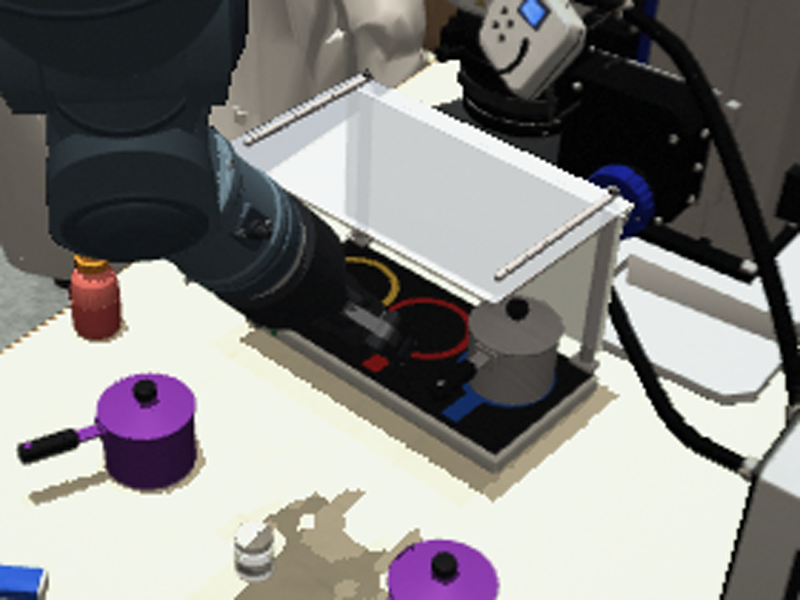

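The pot stands upright on blue at (515,350) with its handle to the front at (450,380). The gripper is free, and the vial and bottle haven't moved.

```bash
python3 -c "
from h import *
print(ctrl.close_job())"
```

```text
the job is handed in; nothing more can be done
None
```

The steel pot was slid from red to blue, released about 3 mm from the spot's centre with its handle to the front, and the job was handed in about 9 s into the 32 s allowed; contact forces stayed low, though no verdict was returned.

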